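# Cap a sample jar in the bench hand press

## Robot

A 6-joint arm with a two-finger parallel gripper is mounted at the origin on the work surface. World frame = base frame: x ahead of the robot, y to its left, z up, the work surface at z = 0. Lengths are in m, angles in rad, forces in N, time in s.
With the tool pointing down it reaches from about 0.275 to 1 m from the base axis. Payload 8.4 kg.
Tool frame: the origin (TCP) lies at the very end of the fingers, on their centre line; the grasp point (between the pads) lies tcp_to_grasp behind it (tcp_to_grasp is the distance from the TCP to the grasp point, in m); z points along the fingers, x is the direction in which the jaws open and shut, and the axes are right-handed (so a half turn about z gives the same grasp; the last joint's range is limited). The gripper opens to 85 mm and grips with 20 to 120 N. Pads are 22 mm wide; open, the fingers measure 114 mm over their backs; the gripper's body (76 mm by 85 mm) begins 54 mm behind the grasp point. The pads swing forward as they close: fully open they stand 13 mm farther back than shut.
Start: joints at [-1.249, 0.353, 1.633, -0, 1.155, -0.002], TCP at [0.199, -0.593, 0.231] pointing down, gripper open.
Joint ranges: [-2.63, 2.63], [-0.92, 2.1], [0.06, 2.66], [-1.3, 4.44], [0, 2.69], [-3.02, 3.02]. Speed limits (rad/s): [2.22, 2.22, 2.79, 3.14, 3.14, 3.14].

## Interface

Orientations are given as a unit quaternion [x, y, z, w].
In Python, from bench import * gives the robot as it stands.
- The arm moves only by the tool move_arm, never from a script. Its arguments are lists of equal length, an entry for each row: "dp": the shift along the tool's x, y, z in units of 40 mm (1.0 is 40 mm), a list of three; "roll": the turn about the tool's z in units of 6 degrees (1.0 is 6 degrees); "grip": the opening, from 0 (shut) to 1 (fully open). In form: {"dp": [[tx, ty, tz], ...], "roll": [roll, ...], "grip": [grip, ...]}. A call has 1 to 5 rows; each row is the pose to reach, as a shift and turn from the pose commanded when the call began, along the tool's axes at that moment; what a row does not reach only later rows make up. A row lasts 1/8 s, in which the tool goes at most 62.5 mm and 10.7 degrees, less where a joint would pass 70% of its speed; a pose out of reach is approached as far as the arm can. A call with a gripper value outside its range is refused whole. The fingers move at their own pace and stop on an object; the grip force is fixed at half the most. Time passes only in rows, so rows that repeat a pose let the fingers close. It gives the time, the measured TCP pose, the force and the opening at its end, in the units of the state.
- observe(): the state, without advancing time (a new reading comes with each control period).
- read_camera(name): name is "side" or "top" or "wrist"; returns the picture (420x560x3 uint8, red, green, blue); there is no depth.
- camera_model(name): a dict with "fx", "fy", "cx", "cy" (pixels), "extrinsics" (4x4, takes a point from world to camera coordinates). Camera axes: x right, y down, z forward; pixel columns grow to the right and rows downward; lengths in m; the calibration is good to about 2 mm. The wrist camera is an equidistant fisheye: a pixel r from the principal point sees the ray r / f radians off the axis. A picture is of the moment at which its call begins: read the wrist's pose just before it. camera_model takes no time and is no camera call; for the wrist camera it gives the pose at the moment of the call.
- finish_job(): hands the job in, once; it reports no verdict.
Trained networks look in the newest picture that a camera, given by its name, has taken for a name from the list of things; names that differ only in an ending like _2 or _b are one class to them, and where a whole thing is asked for, a point or a joint stands for the part that bears it (a point fixed in the world has none). Each returns a list of dicts, best first, with "score" (0 to 1); they miss things now and then, are a little off and sometimes report something else, mostly with a low value. They report only what shows in the picture. A call takes as long as a camera call. They do not tell look-alikes from the thing itself.
- spot_in(camera, label): "xyz" ([x, y, z] in m, in world coordinates, good to about 4 mm: the middle of the surface that is visible of it).
- mark_of(camera, label): "xyz" ([x, y, z] in m, in world coordinates, good to about 4 mm: a listed point, or the origin of a listed thing).
The state is a dict: "t": time; "joint_pos": joint angles; "joint_vel": joint speeds; "joint_efforts": joint torques, N m; "eef_pos": TCP position; "ee_rot": TCP orientation; "wrist_force": force on the tool from outside, world axes, zero at the start; "torque": the same for the moment, N m; "grip_width": finger opening in m.
Only numpy, scipy, OpenCV 4.12 (cv2) and the standard library are available. Lean on these libraries where they do the work, as an engineer would, in place of code of your own. Each camera call takes 0.05 s, during which the arm holds its last target. There are 200 camera calls.

## Task

The short, wide white jar has its press-on lid standing proud. Stand the jar upright on the raised track of the hand press and right up against the vee stop under the ram, then swing the press handle down to its stop so that the ram, not your hand, presses the lid fully home, and let the handle come back up. Leave the capped jar standing under the ram, never tip it over, and leave the bottle, the tall jar, the beaker and the bowl where they are.

Things in the scene. Friction and masses are not known exactly. Their poses are not given: they have to be found in the camera images.
- press: fixed bench hand press, grey C-frame. Origin on the table under the ram axis; throat opens to its -x (roughly to the robot), +y is the handle side. In mm: base plate x -150..130, y +-60, z 0..20; steel track x -135..30, y +-22, flat top at z 60, no side guides; column x 60..120, y +-40; head x -30..120, y +-40, z 190..310
- seat (a point): on the track's top on the ram axis (press x 0, y 0, z 60 mm): where the centre of the jar's underside must stand. A vee stop at the track's far end, 24 mm high and open to press -x, centres a 52 mm jar exactly here. Axes as the press
- load (a point): point on the middle of the track's top, 105 mm in front of the ram axis (press x -105, z 60 mm), clear of the head from above; the jar can be stood here and slid to the stop. Axes as the press
- pivot (a point): handle pivot, at press x 0, y +50, z 220 mm; the handle turns about the press's x axis here
- grip_bar (a point): centre of the handle's grip bar: black, 22 mm thick, 110 mm long, along the press's x, on a 14 mm thick arm 170 mm from the pivot. At rest 318 mm above the table and 139 mm out (+y) from the pivot; at the stop 177 mm above the table and 164 mm out
- handle (a joint): handle angle, rad: 0 = up at rest (arm 35 degrees above level), grows as the bar goes down, 0.87 = at its stop. A spring returns it; about 5 to 14 N down on the bar swings it
- jar: short, wide white plastic jar, 0.16 kg; origin at the centre of its underside, z up. Body a cylinder 52 mm in diameter and 40 mm high, to be gripped there; the lid, of the same diameter and 8 mm thick, sits above it on a narrower neck with a gap of 5 to 7 mm (top at 53 to 55 mm; 48 mm when fully home)
- lid (a joint): how far the lid has been pressed, m: 0 = 7 mm proud, 0.007 = fully home. It moves stiffly (12 N) and stays
- bottle: bystander: white bottle with a paper label, 60 mm in diameter, 170 mm high, origin at the centre of its underside
- tall_jar: bystander: closed, narrow jar with a paper label, 46 mm in diameter, 85 mm high, origin at the centre of its underside
- bowl: bystander: steel bowl, 90 mm across its rim, 45 mm high, origin at the centre of its underside, on the handle's side of the press
- ram_foot (a point): centre of the underside of the ram's round foot (40 mm wide, 10 mm thick, a 28 mm rod above it up to the head), on the ram axis: 134 mm above the table when up (about 20 mm above the proud lid of a jar on the track), 108 mm when down
- beaker: bystander: open steel beaker, 56 mm in diameter, 100 mm high, origin at the centre of its underside, on the table beside the press's track, on the side away from the handle
Not all that is in view belongs to the job. What is shaped like the jar but blue is not meant.

How it is judged:
By the outcome, as a careful person would: the job done as asked, in the order asked, and still so for the second after the job is handed in, with the robot touching nothing.
It also fails if it takes over 64 s, if anything falls off the work surface, if the arm or the gripper's body presses on something with over 40 N, if the wrist force passes 120 N, or if a joint passes its speed limit or range.

## Working session

There is one attempt and no reset: what is moved stays moved. The work goes in short steps, Python scripts to look and compute and a tool call to move; the robot and the scene stay as the last step left them, time stands still between calls to the robot, and variables do not carry over. Pictures are saved under pics/ and viewed, about 8 in all and at most 12, crops included, and the job is handed in when it is done.

Besides the shell and the picture viewer there is one more tool, called after ">>>" by a JSON object that holds its "op" and its "data", one argument or row to a line. move_arm: Moves the arm, as the interface text tells. Its arguments: {"type":"object","properties":{"dp":{"type":"array","items":{"type":"array","items":{"type":"number"}}},"roll":{"type":"array","items":{"type":"number"}},"grip":{"type":"array","items":{"type":"number"}}},"required":["dp","roll","grip"]}

```bash
mkdir -p pics; cat > h.py <<'E'
from bench import *
import numpy as np, cv2
def P(cam,p):
    m=camera_model(cam);q=m["extrinsics"]@np.r_[p,1];return m["fx"]*q[0]/q[2]+m["cx"],m["fy"]*q[1]/q[2]+m["cy"]
def ray(cam,u,v,z):
    m=camera_model(cam);E=np.linalg.inv(m["extrinsics"])
    d=E[:3,:3]@np.array([(u-m["cx"])/m["fx"],(v-m["cy"])/m["fy"],1]);o=E[:3,3]
    return o+d*(z-o[2])/d[2]
E
python3 - <<'E'
from h import *
a=[]
for c in("top","side"):
    im=read_camera(c);cv2.imwrite(f"pics/{c}0.png",im[:,:,::-1])
    for l in("jar","seat","load","pivot","grip_bar","press","bottle","tall_jar","bowl","beaker","ram_foot"):
        for d in mark_of(c,l)[:3]:print(c,l,np.round(d["xyz"],3),round(d["score"],2),np.round(P(c,d["xyz"])))
s=observe();print(s["t"],s["eef_pos"],s["ee_rot"],s["grip_width"])
E
```

```text
top jar [ 0.467 -0.49   0.001] 0.83 [409. 237.]
top jar [ 0.527 -0.404 -0.   ] 0.76 [382. 219.]
top jar [ 0.624 -0.402 -0.002] 0.58 [380. 190.]
top seat [0.612 0.052 0.063] 0.88 [240. 190.]
top load [0.506 0.061 0.06 ] 0.6 [237. 223.]
top pivot [0.614 0.108 0.222] 0.66 [216. 178.]
top pivot [ 0.41  -0.312  0.002] 0.66 [354. 255.]
top grip_bar [0.626 0.237 0.314] 0.63 [163. 165.]
top grip_bar [ 0.543 -0.056 -0.001] 0.45 [274. 215.]
top press [ 0.609  0.052 -0.001] 0.77 [241. 195.]
top bottle [ 0.413 -0.312  0.003] 0.8 [354. 255.]
top bottle [0.614 0.051 0.064] 0.19 [240. 189.]
top tall_jar [ 0.57  -0.254 -0.   ] 0.5 [335. 206.]
top bowl [0.479 0.341 0.003] 0.83 [151. 235.]
top beaker [ 0.545 -0.052 -0.001] 0.57 [273. 214.]
side jar [ 0.624 -0.404  0.002] 0.94 [341. 325.]
side jar [ 0.465 -0.493  0.001] 0.74 [290. 361.]
side jar [ 0.526 -0.405 -0.002] 0.71 [306. 332.]
side seat [0.611 0.054 0.059] 0.62 [301. 212.]
side load [0.502 0.061 0.061] 0.63 [269. 214.]
side load [0.608 0.053 0.133] 0.59 [300. 194.]
side pivot [0.614 0.107 0.221] 0.68 [299. 163.]
side pivot [ 0.527 -0.403 -0.005] 0.39 [306. 332.]
side grip_bar [0.625 0.245 0.319] 0.7 [294. 118.]
side press [ 0.607  0.052 -0.   ] 0.94 [299. 227.]
side bottle [ 0.411 -0.315  0.001] 0.62 [258. 313.]
side tall_jar [ 0.572 -0.258 -0.001] 0.88 [310. 291.]
side bowl [0.478 0.34  0.002] 0.76 [251. 186.]
side beaker [ 0.544 -0.055 -0.   ] 0.84 [288. 248.]
side beaker [ 0.526 -0.406 -0.002] 0.74 [306. 332.]
side ram_foot [0.611 0.052 0.062] 0.65 [301. 212.]
side ram_foot [0.608 0.053 0.13 ] 0.58 [300. 195.]
1.2 [ 0.19884234 -0.59251953  0.2312991 ] [ 8.11841542e-01 -5.83877821e-01 -2.77531127e-06  2.04895679e-05] 0.08527421283979965
```

View pics/top0.png

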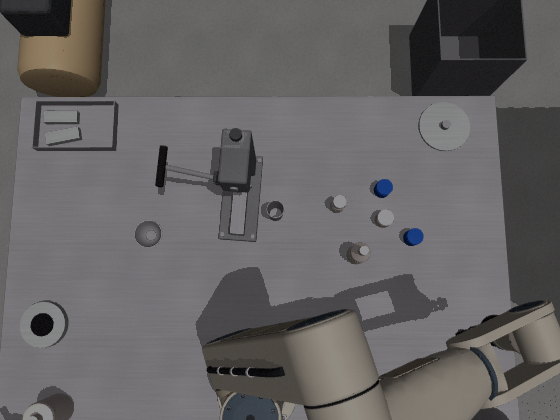

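View pics/side0.png

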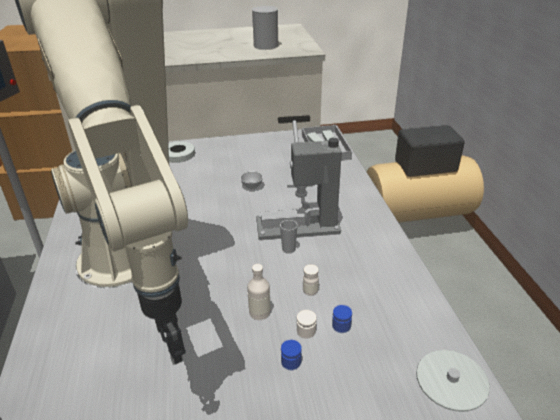

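White candidate: top (385,218), side (306,323). The look-alikes are blue, at top (384,188) and (414,237). The narrow, labelled white jar at top (338,203) is the tall_jar. The white, short and wide one fits, so I'll confirm it in a crop.

```bash
python3 - <<'E'
from h import *
import bench
print([n for n in dir(bench) if not n.startswith('__')], getattr(bench,"tcp_to_grasp",None))
im=cv2.imread("pics/side0.png")[250:375,230:370];cv2.imwrite("pics/c1.png",cv2.resize(im,None,fx=4.5,fy=4.5,interpolation=cv2.INTER_CUBIC))
print({k:np.round(v,3) for k,v in observe().items()})
E
```

```text
['PlanningError', 'camera_model', 'finish_job', 'mark_of', 'observe', 'read_camera', 'spot_in', 'tcp_to_grasp'] 0.0187
{'t': np.float64(1.2), 'joint_pos': array([-1.249,  0.353,  1.633, -0.   ,  1.155, -0.002]), 'joint_vel': array([ 0.001,  0.001,  0.001,  0.001,  0.002, -0.   ]), 'joint_efforts': array([-1.0000e-03, -6.0518e+01, -3.4244e+01, -0.0000e+00,  1.0000e-03,
        0.0000e+00]), 'eef_pos': array([ 0.199, -0.593,  0.231]), 'ee_rot': array([ 0.812, -0.584, -0.   ,  0.   ]), 'wrist_force': array([ 0.406, -0.29 ,  0.72 ]), 'torque': array([0.006, 0.052, 0.026]), 'grip_width': np.float64(0.085)}
```

View pics/c1.png

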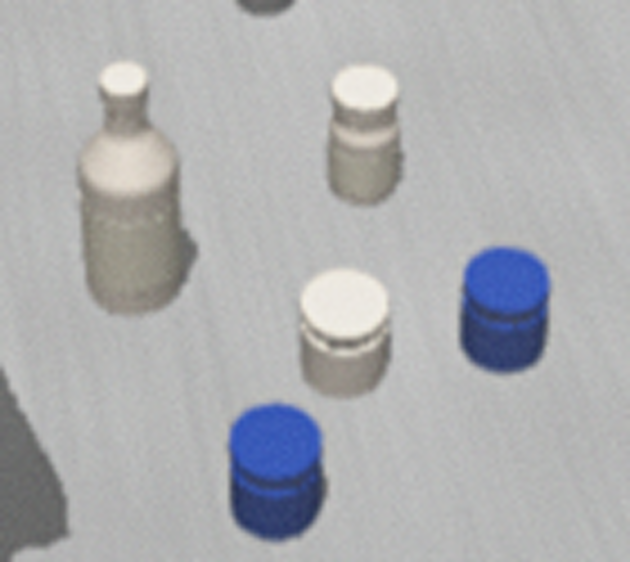

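The white jar at crop (345,330) is short and wide with a proud lid, so that is the target. Moving above it.

>>> {"op": "move_arm", "data": {
  "dp": [
    [-0.28, -1.4, 0],
    [-0.56, -2.8, 0],
    [-0.84, -4.2, 0],
    [-1.12, -5.6, 0],
    [-1.4, -7.0, 0]
  ],
  "roll": [0, 0, 0, 0, 0],
  "grip": [1, 1, 1, 1, 1]
}}

```text
t: 1.82
eef_pos: [0.448, -0.4493, 0.2314]
ee_rot: [0.812, -0.584, 0.0, 0.0]
wrist_force: [-0.4, -0.3, -0.0]
grip_width: 0.0853
```

>>> {"op": "move_arm", "data": {
  "dp": [
    [-0.2, -1.1, 0],
    [-0.45, -2.27, 0],
    [-0.45, -2.27, 0],
    [-0.45, -2.27, 0]
  ],
  "roll": [0, 0, 0, 0],
  "grip": [1, 1, 1, 1]
}}

```text
t: 2.33
eef_pos: [0.5265, -0.4044, 0.2311]
ee_rot: [0.812, -0.584, -0.0, 0.0]
wrist_force: [-0.2, 0.1, 0.2]
grip_width: 0.0854
```

```bash
cat >> h.py <<'E'
def jaw():
    s=observe();x,y,z,w=s["ee_rot"];X=np.array([1-2*(y*y+z*z),2*(x*y+z*w)]);return s["eef_pos"],X,np.array([X[1],-X[0]])
def shift(p):
    e,X,Y=jaw();d=np.array(p[:2])-e[:2];return np.round(np.array([d@X,d@Y,e[2]-p[2]])/.04,2)
def yaw(): X=jaw()[1];return np.degrees(np.arctan2(X[1],X[0]))
def wproj(p):
    m=camera_model("wrist");q=(m["extrinsics"]@np.r_[p,1])[:3];t=np.arctan2(np.hypot(q[0],q[1]),q[2]);n=q[:2]/np.hypot(q[0],q[1])
    return m["fx"]*t*n[0]+m["cx"],m["fy"]*t*n[1]+m["cy"]
E
python3 - <<'E'
from h import *
print(jaw(),yaw())
im=read_camera("wrist");cv2.imwrite("pics/w1.png",im[:,:,::-1])
for l in("jar","tall_jar"):
    for d in mark_of("wrist",l)[:3]:print(l,np.round(d["xyz"],3),round(d["score"],2),np.round(wproj(d["xyz"])))
print(shift([.527,-.404,.02]),wproj([.527,-.404,.054]))
E
```

```text
(array([ 0.52651008, -0.40438183,  0.2310616 ]), array([ 0.31875679, -0.94783651]), array([-0.94783651, -0.31875679])) -71.41224173716205
jar [ 0.522 -0.4    0.004] 0.84 [275. 183.]
jar [ 0.47  -0.493 -0.002] 0.65 [333. 244.]
jar [ 0.624 -0.404 -0.   ] 0.55 [307. 101.]
tall_jar [ 0.573 -0.255  0.001] 0.95 [172. 105.]
[-0.02 -0.04  5.28] (np.float64(279.9283100339701), np.float64(189.33712245075253))
```

View pics/w1.png

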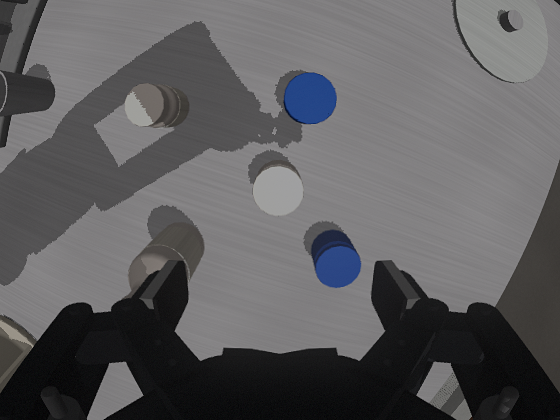

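Lid centre shows at (278,190) against a predicted (280,189), so the position holds. Descending and gripping.

>>> {"op": "move_arm", "data": {
  "dp": [
    [0, 0, 1.4],
    [0, 0, 2.8],
    [0, 0, 4.2],
    [0, 0, 5.2],
    [0, 0, 5.67]
  ],
  "roll": [0, 0, 0, 0, 0],
  "grip": [1, 1, 1, 1, 1]
}}

```text
t: 3.1
eef_pos: [0.525, -0.4043, 0.0023]
ee_rot: [0.811, -0.584, -0.002, -0.0]
wrist_force: [0.5, -0.7, -0.2]
grip_width: 0.0857
```

>>> {"op": "move_arm", "data": {
  "dp": [
    [0, 0, 0],
    [0, 0, 0],
    [0, 0, 0],
    [0, 0, 0],
    [0, 0, 0]
  ],
  "roll": [0, 0, 0, 0, 0],
  "grip": [1, 0.5, 0.5, 0.5, 0.5]
}}

```text
t: 3.72
eef_pos: [0.5278, -0.4051, 0.0067]
ee_rot: [0.812, -0.584, 0.001, 0.0]
wrist_force: [-2.4, 0.3, 7.1]
grip_width: 0.0511
```

>>> {"op": "move_arm", "data": {
  "dp": [
    [0, 0, 0],
    [0, 0, 0],
    [0, 0, 0],
    [0, 0, 0],
    [0, 0, 0]
  ],
  "roll": [0, 0, 0, 0, 0],
  "grip": [0.3, 0.3, 0.3, 0.3, 0.3]
}}

```text
t: 4.35
eef_pos: [0.5279, -0.4051, 0.0067]
ee_rot: [0.812, -0.584, 0.001, 0.0]
wrist_force: [-0.6, 0.6, 6.8]
grip_width: 0.0509
```

>>> {"op": "move_arm", "data": {
  "dp": [
    [0, 0, -0.3],
    [0, 0, -1.3],
    [0, 0, -2.6],
    [0, 0, -4.0],
    [0, 0, -5.2]
  ],
  "roll": [0, 0, 0, 0, 0],
  "grip": [0.3, 0.3, 0.3, 0.3, 0.3]
}}

```text
t: 4.97
eef_pos: [0.527, -0.4044, 0.216]
ee_rot: [0.812, -0.584, 0.001, 0.0]
wrist_force: [0.8, -0.9, -2.3]
grip_width: 0.051
```

```bash
python3 - <<'E'
from h import *
s=observe();print(s["eef_pos"],s["wrist_force"],s["grip_width"],yaw(),np.degrees(s["joint_pos"]))
ps=np.array([.6115,.053]);x=np.array([np.cos(.075),-np.sin(.075)])
L=ps-.105*x;print(L,shift([*L,.212]))
E
```

```text
[ 0.52696009 -0.40443046  0.21595271] [ 0.79006378 -0.85593174 -2.31221164] 0.05098276972619604 -71.44208795526909 [-3.76336274e+01  2.44021686e+01  8.93578727e+01 -2.56979627e-03
  6.61182714e+01  3.38094396e+01]
[0.50679517 0.06086762] [-11.19  -3.22   0.1 ]
```

>>> {"op": "move_arm", "data": {
  "dp": [
    [-0.8, -0.2, 0],
    [-2.0, -0.6, 0],
    [-3.2, -0.9, 0],
    [-4.4, -1.25, 0],
    [-5.6, -1.6, 0]
  ],
  "roll": [-1, -2.2, -3.4, -4.6, -5.6],
  "grip": [0.3, 0.3, 0.3, 0.3, 0.3]
}}

```text
t: 5.6
eef_pos: [0.516, -0.1701, 0.2136]
ee_rot: [0.947, -0.323, 0.001, -0.0]
wrist_force: [0.1, -0.1, -2.0]
grip_width: 0.0506
```

```bash
python3 - <<'E'
from h import *
print(shift([.5068,.0609,.22]),yaw(),observe()["eef_pos"])
E
```

```text
[-3.71 -4.43 -0.16] -37.6435727624756 [ 0.51595937 -0.17011819  0.2135627 ]
```

>>> {"op": "move_arm", "data": {
  "dp": [
    [-0.8, -0.9, -0.1],
    [-1.6, -1.9, -0.1],
    [-2.4, -2.9, -0.1],
    [-3.1, -3.7, -0.1],
    [-3.7, -4.43, -0.1]
  ],
  "roll": [-1.2, -2.4, -3.6, -4.6, -5.56],
  "grip": [0.3, 0.3, 0.3, 0.3, 0.3]
}}

```text
t: 6.22
eef_pos: [0.5077, 0.0607, 0.2176]
ee_rot: [0.999, -0.037, 0.001, -0.0]
wrist_force: [0.7, -0.9, -2.2]
grip_width: 0.0507
```

>>> {"op": "move_arm", "data": {
  "dp": [
    [0, 0, 0],
    [0, 0, 0]
  ],
  "roll": [0, 0],
  "grip": [0.3, 0.3]
}}

```text
t: 6.48
eef_pos: [0.508, 0.0588, 0.2171]
ee_rot: [0.999, -0.039, 0.0, 0.0]
wrist_force: [-0.2, -0.3, -1.5]
grip_width: 0.0506
```

```bash
python3 - <<'E'
from h import *
print(observe()["eef_pos"],yaw())
im=read_camera("wrist");cv2.imwrite("pics/w2.png",im[:,:,::-1])
for l in("load","seat","jar","press"):
    for d in mark_of("wrist",l)[:3]:print(l,np.round(d["xyz"],3),round(d["score"],2),np.round(wproj(d["xyz"])))
im=read_camera("side");cv2.imwrite("pics/s2.png",im[:,:,::-1])
for l in("load","seat","jar"):
    for d in mark_of("side",l)[:2]:print(l,np.round(d["xyz"],3),round(d["score"],2))
for c in ((-135,22),(-135,-22),(30,22),(30,-22),(-105,0)):
    x=np.array([np.cos(.075),-np.sin(.075)]);y=np.array([-x[1],x[0]])
    p=np.array([.6115,.053])+x*c[0]/1e3+y*c[1]/1e3
    print(c,np.round(wproj([*p,.06])),np.round(P("top",[*p,.06])))
E
```

```text
[0.50803016 0.05882391 0.21705755] -4.504035508092365
load [0.505 0.061 0.062] 0.93 [276. 195.]
seat [0.609 0.054 0.062] 0.88 [384. 194.]
jar [0.503 0.058 0.216] 0.69 [270. 271.]
press [ 0.608  0.052 -0.001] 0.78 [367. 184.]
load [0.503 0.062 0.065] 0.8
load [0.616 0.105 0.221] 0.64
seat [0.608 0.05  0.064] 0.6
seat [0.612 0.105 0.217] 0.44
jar [ 0.622 -0.401  0.002] 0.92
jar [ 0.465 -0.495 -0.   ] 0.73
(-135, 22) [246. 172.] [229. 232.]
(-135, -22) [247. 217.] [243. 233.]
(30, 22) [415. 173.] [233. 181.]
(30, -22) [411. 216.] [247. 182.]
(-105, 0) [278. 194.] [237. 223.]
```

View pics/w2.png

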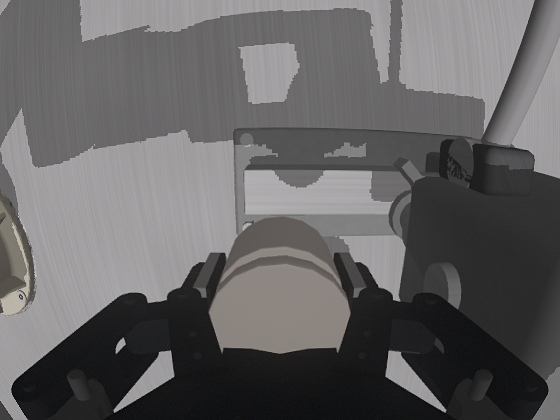

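Wrist view: track's bright top has its near-left corner at about (245,169) and lower edge at about (245,214), roughly 3 px above my prediction. Measuring both edges by intensity.

```bash
python3 - <<'E'
from h import *
w=cv2.imread("pics/w2.png",0);t=cv2.imread("pics/top0.png",0)
for u in (255,265,345,355):print(u,[f"{v}:{w[v,u]}" for v in list(range(161,176))+list(range(208,222))])
for v in (215,225):print(v,[f"{u}:{t[v,u]}" for u in range(224,256)])
print(ray("top",229,232,.06))
E
```

```text
255 ['161:84', '162:85', '163:84', '164:78', '165:69', '166:71', '167:71', '168:70', '169:84', '170:150', '171:175', '172:174', '173:174', '174:173', '175:173', '208:177', '209:175', '210:173', '211:172', '212:171', '213:170', '214:149', '215:127', '216:129', '217:129', '218:130', '219:129', '220:130', '221:132']
265 ['161:85', '162:86', '163:86', '164:76', '165:70', '166:70', '167:72', '168:69', '169:91', '170:152', '171:174', '172:173', '173:174', '174:173', '175:173', '208:176', '209:174', '210:172', '211:170', '212:170', '213:168', '214:147', '215:126', '216:129', '217:121', '218:100', '219:89', '220:91', '221:91']
345 ['161:84', '162:84', '163:84', '164:80', '165:71', '166:71', '167:71', '168:70', '169:68', '170:126', '171:166', '172:171', '173:171', '174:168', '175:168', '208:166', '209:164', '210:164', '211:166', '212:167', '213:159', '214:139', '215:128', '216:128', '217:127', '218:128', '219:128', '220:128', '221:127']
355 ['161:85', '162:83', '163:83', '164:81', '165:73', '166:70', '167:72', '168:71', '169:68', '170:117', '171:160', '172:170', '173:170', '174:169', '175:167
[... 168 characters left out ...]
2', '225:91', '226:90', '227:87', '228:88', '229:89', '230:54', '231:125', '232:123', '233:122', '234:123', '235:123', '236:123', '237:122', '238:123', '239:125', '240:125', '241:122', '242:123', '243:122', '244:125', '245:38', '246:75', '247:90', '248:88', '249:89', '250:89', '251:87', '252:86', '253:88', '254:90', '255:88']
225 ['224:90', '225:91', '226:88', '227:87', '228:91', '229:54', '230:99', '231:122', '232:123', '233:123', '234:121', '235:122', '236:122', '237:122', '238:124', '239:125', '240:124', '241:126', '242:124', '243:127', '244:56', '245:76', '246:88', '247:87', '248:88', '249:89', '250:87', '251:90', '252:86', '253:89', '254:90', '255:90']
[0.47954145 0.08433089 0.06      ]
```

```bash
python3 - <<'E'
from h import *
print(shift([.5068,.0624,.072]),yaw(),observe()["eef_pos"])
E
```

```text
[-0.04 -0.09  3.61] -4.527138590562665 [0.50812688 0.05869538 0.21644543]
```

>>> {"op": "move_arm", "data": {
  "dp": [
    [-0.04, -0.09, 0.8],
    [-0.04, -0.09, 1.8],
    [-0.04, -0.09, 2.7],
    [-0.04, -0.09, 3.3],
    [-0.04, -0.09, 3.55]
  ],
  "roll": [0, 0, 0, 0, 0],
  "grip": [0.3, 0.3, 0.3, 0.3, 0.3]
}}

```text
t: 7.55
eef_pos: [0.5061, 0.0626, 0.0732]
ee_rot: [0.999, -0.039, -0.001, 0.0]
wrist_force: [0.6, 0.0, -3.0]
grip_width: 0.051
```

>>> {"op": "move_arm", "data": {
  "dp": [
    [0, 0, 0],
    [0, 0, 0.04],
    [0, 0, 0.04]
  ],
  "roll": [0, 0, 0],
  "grip": [0.3, 0.3, 0.3]
}}

```text
t: 7.92
eef_pos: [0.5074, 0.0629, 0.0737]
ee_rot: [0.999, -0.039, 0.001, -0.0]
wrist_force: [0.4, -0.1, -2.0]
grip_width: 0.0507
```

>>> {"op": "move_arm", "data": {
  "dp": [
    [0, 0, 0.05],
    [0, 0, 0.1],
    [0, 0, 0.1]
  ],
  "roll": [0, 0, 0],
  "grip": [0.3, 0.3, 0.3]
}}

```text
t: 8.3
eef_pos: [0.5066, 0.0628, 0.0687]
ee_rot: [0.999, -0.039, -0.0, 0.0]
wrist_force: [0.0, -0.5, -2.5]
grip_width: 0.0503
```

>>> {"op": "move_arm", "data": {
  "dp": [
    [0, 0, 0.03],
    [0, 0, 0.06],
    [0, 0, 0.06]
  ],
  "roll": [0, 0, 0],
  "grip": [0.3, 0.3, 0.3]
}}

```text
t: 8.68
eef_pos: [0.5068, 0.0628, 0.0667]
ee_rot: [0.999, -0.039, -0.0, 0.0]
wrist_force: [-1.8, -0.4, 4.0]
grip_width: 0.0508
```

>>> {"op": "move_arm", "data": {
  "dp": [
    [0, 0, 0],
    [0, 0, 0],
    [0, 0, 0],
    [0, 0, 0],
    [0, 0, 0]
  ],
  "roll": [0, 0, 0, 0, 0],
  "grip": [0.7, 0.8, 1, 1, 1]
}}

```text
t: 9.3
eef_pos: [0.5068, 0.0628, 0.0665]
ee_rot: [0.999, -0.039, 0.0, -0.0]
wrist_force: [-0.1, -0.2, 0.8]
grip_width: 0.0851
```

>>> {"op": "move_arm", "data": {
  "dp": [
    [0, 0, -0.3],
    [0, 0, -1.2],
    [0, 0, -2.4],
    [0, 0, -2.8],
    [0, 0, -2.8]
  ],
  "roll": [0, 0, 0, 0, 0],
  "grip": [1, 1, 1, 1, 1]
}}

```text
t: 9.93
eef_pos: [0.5047, 0.0629, 0.1801]
ee_rot: [0.999, -0.039, -0.001, -0.0]
wrist_force: [-9.2, 0.7, 3.5]
grip_width: 0.0853
```

>>> {"op": "move_arm", "data": {
  "dp": [
    [-0.8, 0, 0],
    [-1.8, 0, 0],
    [-2.4, 0, 0],
    [-2.4, 0, 0],
    [-2.4, 0, 0]
  ],
  "roll": [0, 0, 0, 0, 0],
  "grip": [1, 1, 1, 1, 1]
}}

```text
t: 10.55
eef_pos: [0.4124, 0.0704, 0.1793]
ee_rot: [0.999, -0.039, 0.001, -0.0]
wrist_force: [0.9, 0.9, 0.0]
grip_width: 0.0856
```

```bash
python3 - <<'E'
from h import *
print(observe()["eef_pos"],yaw())
for c in("wrist","side","top"):
    im=read_camera(c);cv2.imwrite(f"pics/{c}3.png",im[:,:,::-1])
    for l in("jar","seat"):
        for d in mark_of(c,l)[:3]:print(c,l,np.round(d["xyz"],3),round(d["score"],2))
a=cv2.imread("pics/wrist3.png");b=cv2.imread("pics/side3.png")[120:270,190:370]
cv2.imwrite("pics/m3.png",np.hstack([cv2.resize(a[100:420,180:560],(380,320)),cv2.resize(b,(384,320))]))
E
```

```text
[0.41239973 0.07042177 0.17929316] -4.481356011400051
wrist jar [0.506 0.066 0.065] 0.84
wrist seat [0.608 0.052 0.065] 0.81
side jar [ 0.625 -0.403 -0.   ] 0.98
side jar [0.507 0.058 0.058] 0.68
side jar [ 0.466 -0.492  0.003] 0.58
top jar [ 0.626 -0.401 -0.002] 0.53
top jar [ 0.465 -0.488  0.002] 0.5
top seat [0.61  0.053 0.066] 0.62
```

View pics/m3.png

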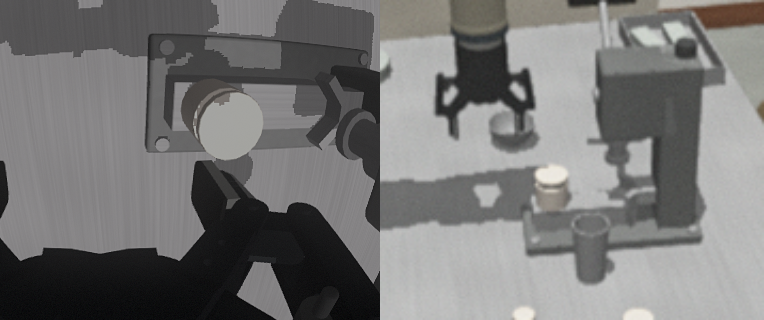

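```bash
python3 - <<'E'
from h import *
b=cv2.imread("pics/side3.png")[138:190,212:275]
cv2.imwrite("pics/g3.png",cv2.resize(b,None,fx=10,fy=10,interpolation=cv2.INTER_CUBIC))
e=observe()["eef_pos"];x=np.array([.997,-.078,0])
for dz in(0,.02,.04,.06,.08):print(dz,[np.round((np.array(P("side",e+x*s+[0,0,dz]))-[212,138])*10) for s in(-.057,.057)])
E
```

```text
0 [array([ 97., 496.]), array([450., 473.])]
0.02 [array([ 92., 443.]), array([448., 420.])]
0.04 [array([ 87., 390.]), array([446., 367.])]
0.06 [array([ 82., 336.]), array([443., 313.])]
0.08 [array([ 77., 281.]), array([440., 258.])]
```

View pics/g3.png

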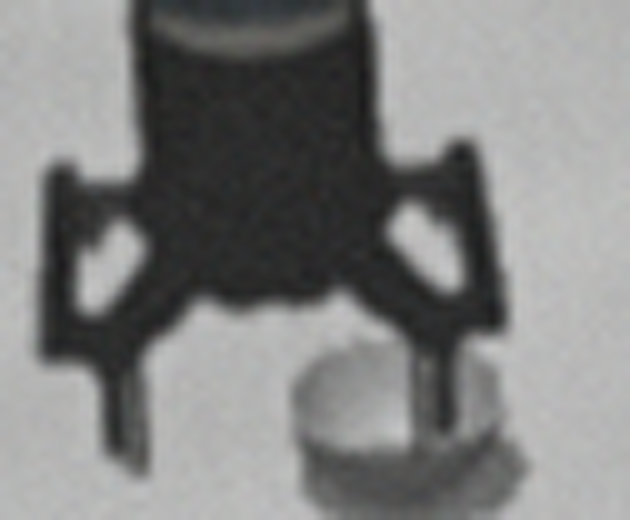

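The zoom shows the open finger's back near axis +57–59 mm at x≈457, with its tip about 13 mm above the TCP. A knuckle protrudes about 16 mm further out, starting about 39 mm above the tip. So I'll push first with the flat finger back, keeping the knuckle above the lid, and do the last part lower so the knuckle clears the ram foot.

>>> {"op": "move_arm", "data": {
  "dp": [
    [-0.4, 0, 0.2],
    [-0.4, 0, 1.2],
    [-0.4, 0, 2.1],
    [-0.4, 0, 2.8],
    [-0.4, 0, 2.8]
  ],
  "roll": [0, 0, 0, 0, 0],
  "grip": [1, 1, 1, 1, 1]
}}

```text
t: 11.62
eef_pos: [0.3923, 0.0712, 0.0649]
ee_rot: [0.999, -0.039, -0.003, 0.001]
wrist_force: [0.5, 0.8, 0.1]
grip_width: 0.0854
```

>>> {"op": "move_arm", "data": {
  "dp": [
    [0.2, 0, 0],
    [0.4, 0, 0],
    [0.6, 0, 0],
    [0.75, 0, 0],
    [0.9, 0, 0]
  ],
  "roll": [0, 0, 0, 0, 0],
  "grip": [1, 1, 1, 1, 1]
}}

```text
t: 12.25
eef_pos: [0.4309, 0.0686, 0.0666]
ee_rot: [0.999, -0.039, -0.0, 0.0]
wrist_force: [-2.3, 0.8, 2.9]
grip_width: 0.0856
```

```bash
python3 - <<'E'
from h import *
s=observe();print(s["eef_pos"],yaw(),s["wrist_force"])
b=read_camera("side")[:,:,::-1];w=read_camera("wrist")[:,:,::-1]
for d in mark_of("side","jar")[:3]+mark_of("wrist","jar")[:2]:print(np.round(d["xyz"],3),round(d["score"],2))
b=cv2.resize(b[150:240,230:350],(480,360),interpolation=cv2.INTER_CUBIC)
cv2.imwrite("pics/m4.png",np.hstack([b,w[60:420,240:560]]))
E
```

```text
[0.43092248 0.06861457 0.06655486] -4.496062333101033 [-2.30906213  0.84423137  2.92049297]
[ 0.622 -0.404  0.004] 0.97
[0.515 0.057 0.059] 0.69
[ 0.462 -0.495 -0.   ] 0.62
[0.512 0.063 0.063] 0.82
[0.608 0.057 0.063] 0.54
```

View pics/m4.png

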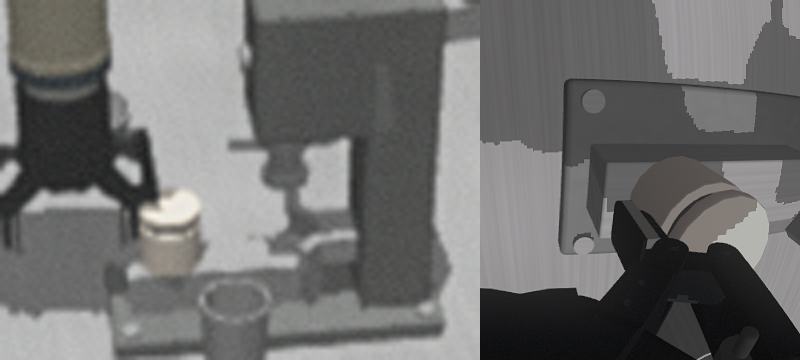

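>>> {"op": "move_arm", "data": {
  "dp": [
    [0.15, 0, 0],
    [0.33, 0, 0],
    [0.51, 0, 0],
    [0.7, 0, 0],
    [0.85, 0, 0]
  ],
  "roll": [0, 0, 0, 0, 0],
  "grip": [1, 1, 1, 1, 1]
}}

```text
t: 13.08
eef_pos: [0.4655, 0.066, 0.0665]
ee_rot: [0.999, -0.039, 0.0, -0.0]
wrist_force: [-2.7, 0.8, 0.9]
grip_width: 0.0856
```

>>> {"op": "move_arm", "data": {
  "dp": [
    [0.18, 0, 0],
    [0.36, 0, 0],
    [0.54, 0, 0],
    [0.7, 0, 0],
    [0.85, 0, 0]
  ],
  "roll": [0, 0, 0, 0, 0],
  "grip": [1, 1, 1, 1, 1]
}}

```text
t: 13.7
eef_pos: [0.4992, 0.0634, 0.0665]
ee_rot: [0.999, -0.039, -0.0, -0.0]
wrist_force: [-2.1, -0.1, 1.7]
grip_width: 0.085
```

```bash
python3 - <<'E'
from h import *
s=observe();print(s["eef_pos"],yaw(),s["wrist_force"])
b=read_camera("side")[:,:,::-1];w=read_camera("wrist")[:,:,::-1];t=read_camera("top")[:,:,::-1]
cv2.imwrite("pics/t5.png",t)
for d in mark_of("side","jar")[:3]+mark_of("wrist","jar")[:2]:print(np.round(d["xyz"],3),round(d["score"],2))
b=cv2.resize(b[150:240,230:350],(480,360),interpolation=cv2.INTER_CUBIC)
cv2.imwrite("pics/m5.png",np.hstack([b,w[60:420,240:560]]))
E
```

```text
[0.49922847 0.06337821 0.06647533] -4.488711145312187 [-2.10368902 -0.05006481  1.73659376]
[ 0.468 -0.492  0.003] 0.8
[0.58  0.051 0.057] 0.54
[0.582 0.057 0.062] 0.86
```

View pics/m5.png

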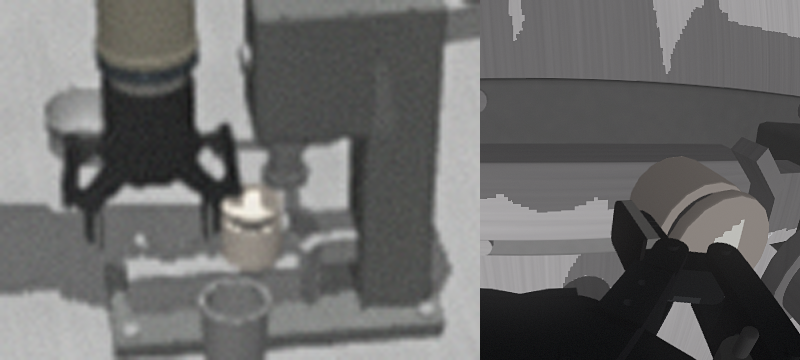

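>>> {"op": "move_arm", "data": {
  "dp": [
    [0.1, 0, 0],
    [0.2, 0, 0],
    [0.3, 0, 0],
    [0.3, 0, 0]
  ],
  "roll": [0, 0, 0, 0],
  "grip": [1, 1, 1, 1]
}}

```text
t: 14.45
eef_pos: [0.5113, 0.0625, 0.0665]
ee_rot: [0.999, -0.039, 0.0, -0.0]
wrist_force: [-0.0, -0.1, -0.8]
grip_width: 0.0854
```

>>> {"op": "move_arm", "data": {
  "dp": [
    [-0.1, 0, 0],
    [-0.4, 0, 0],
    [-0.65, 0, 0],
    [-0.65, 0, 0.2],
    [-0.65, 0, 0.37]
  ],
  "roll": [0, 0, 0, 0, 0],
  "grip": [1, 1, 1, 1, 1]
}}

```text
t: 15.08
eef_pos: [0.485, 0.0646, 0.0513]
ee_rot: [0.999, -0.039, 0.0, -0.0]
wrist_force: [0.4, 0.2, 0.2]
grip_width: 0.0852
```

>>> {"op": "move_arm", "data": {
  "dp": [
    [0, 0, 0],
    [0, 0, 0.05],
    [0, 0, 0.05]
  ],
  "roll": [0, 0, 0],
  "grip": [1, 1, 1]
}}

```text
t: 15.45
eef_pos: [0.4849, 0.0645, 0.0496]
ee_rot: [0.999, -0.039, -0.0, 0.0]
wrist_force: [0.2, 0.5, 0.1]
grip_width: 0.0856
```

>>> {"op": "move_arm", "data": {
  "dp": [
    [0.12, 0, 0],
    [0.24, 0, 0],
    [0.35, 0, 0],
    [0.45, 0, 0],
    [0.45, 0, 0]
  ],
  "roll": [0, 0, 0, 0, 0],
  "grip": [1, 1, 1, 1, 1]
}}

```text
t: 16.08
eef_pos: [0.5032, 0.0631, 0.0497]
ee_rot: [0.999, -0.039, 0.0, -0.0]
wrist_force: [-0.3, -0.3, -1.1]
grip_width: 0.0854
```

```bash
python3 - <<'E'
from h import *
s=observe();print(s["eef_pos"],yaw(),s["wrist_force"])
b=read_camera("side")[:,:,::-1];w=read_camera("wrist")[:,:,::-1]
for d in mark_of("side","jar")[:3]+mark_of("wrist","jar")[:2]:print(np.round(d["xyz"],3),round(d["score"],2))
b=cv2.resize(b[150:240,230:350],(480,360),interpolation=cv2.INTER_CUBIC)
cv2.imwrite("pics/m6.png",np.hstack([b,w[60:420,240:560]]))
E
```

```text
[0.50322447 0.0630524  0.04965218] -4.493500328594534 [-0.30470117 -0.32364124 -1.13150506]
[ 0.624 -0.405  0.004] 0.95
[ 0.464 -0.493  0.   ] 0.87
[0.6   0.049 0.059] 0.78
[0.598 0.053 0.064] 0.8
[ 0.547 -0.055  0.   ] 0.62
```

View pics/m6.png

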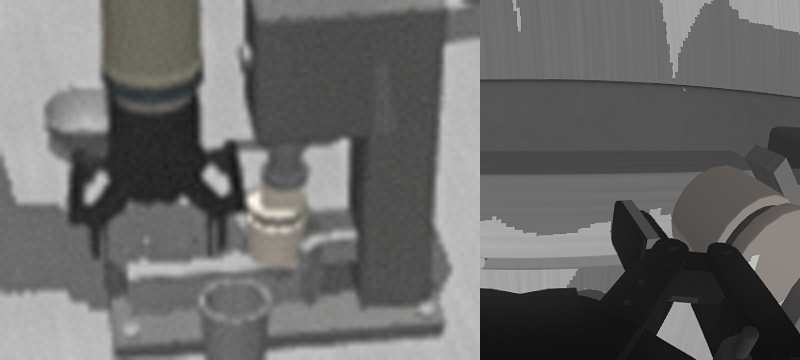

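>>> {"op": "move_arm", "data": {
  "dp": [
    [0.06, 0, 0],
    [0.12, 0, 0],
    [0.18, 0, 0],
    [0.18, 0, 0]
  ],
  "roll": [0, 0, 0, 0],
  "grip": [1, 1, 1, 1]
}}

```text
t: 16.77
eef_pos: [0.5096, 0.0626, 0.0497]
ee_rot: [0.999, -0.039, -0.0, -0.0]
wrist_force: [-4.4, 1.1, 1.6]
grip_width: 0.0857
```

>>> {"op": "move_arm", "data": {
  "dp": [
    [0.04, 0, 0],
    [0.06, 0, 0],
    [0.06, 0, 0]
  ],
  "roll": [0, 0, 0],
  "grip": [1, 1, 1]
}}

```text
t: 17.15
eef_pos: [0.5101, 0.0625, 0.0495]
ee_rot: [0.999, -0.039, -0.002, 0.0]
wrist_force: [-12.4, 3.3, 9.1]
grip_width: 0.0855
```

```bash
cat > look.py <<'E'
from h import *
s=observe();print(s["t"],s["eef_pos"],s["wrist_force"])
a=[]
for c in("side","wrist"):
  for i in range(3):
    read_camera(c)
    for d in mark_of(c,"jar")[:3]:
        if abs(d["xyz"][0]-.6)<.03 and d["xyz"][1]>0:print(c,np.round(d["xyz"],3),round(d["score"],2))
  b=read_camera(c)[:,:,::-1];cv2.imwrite(f"pics/l_{c}_{s['t']:.1f}.png",b)
  if c=="side":
    g=b[190:220,280:312].astype(int);m=(g.min(2)>110)&(g[:,:,2]-g[:,:,0]>12)
    for v in range(190,220,3):
        u=np.where(m[v-190])[0]+280;print(v,u.min() if len(u) else None,u.max() if len(u) else None)
E
python3 look.py
```

```text
17.15 [0.51012289 0.06252148 0.04945065] [-12.35385758   3.29998905   9.13275723]
side [0.611 0.052 0.06 ] 0.71
side [0.61  0.053 0.058] 0.84
side [0.612 0.05  0.058] 0.5
190 None None
193 None None
196 None None
199 293 308
202 295 307
205 294 307
208 295 306
211 295 303
214 295 303
217 None None
wrist [0.607 0.056 0.064] 0.78
wrist [0.608 0.056 0.063] 0.91
wrist [0.607 0.055 0.063] 0.72
```

Contact with the stop: -12 N, jar reported at x≈0.611. Backing off and checking.

>>> {"op": "move_arm", "data": {
  "dp": [
    [-0.06, 0, 0],
    [-0.3, 0, 0],
    [-1.0, 0, 0],
    [-2.0, 0, 0],
    [-2.0, 0, 0]
  ],
  "roll": [0, 0, 0, 0, 0],
  "grip": [1, 1, 1, 1, 1]
}}

```text
t: 18.48
eef_pos: [0.4292, 0.0684, 0.0493]
ee_rot: [0.999, -0.039, -0.001, 0.0]
wrist_force: [0.5, 0.3, -0.0]
grip_width: 0.0854
```

```bash
python3 look.py; python3 - <<'E'
import cv2,numpy as np,glob
s=sorted(glob.glob("pics/l_side_*"))[-1];w=s.replace("side","wrist")
b=cv2.imread(s)[150:240,255:345];w=cv2.imread(w)[100:280,330:530]
cv2.imwrite("pics/m7.png",np.hstack([cv2.resize(b,(400,400),interpolation=cv2.INTER_CUBIC),cv2.resize(w,(400,400),interpolation=cv2.INTER_CUBIC)]))
E
```

```text
18.475 [0.42922703 0.06837852 0.04934091] [ 0.46809507  0.29455557 -0.00320679]
side [0.61  0.05  0.056] 0.51
side [0.61  0.052 0.057] 0.7
side [0.611 0.051 0.056] 0.58
190 None None
193 None None
196 None None
199 293 307
202 294 307
205 294 307
208 296 305
211 294 303
214 296 302
217 None None
```

View pics/m7.png

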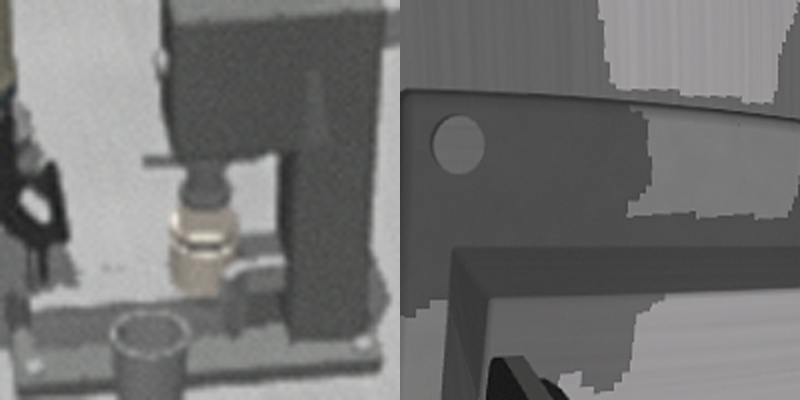

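Jar stands upright under the foot at left (205,245), with its right edge inside the vee stop at (230,265). On to the handle: up, then over it with the gripper shut.

>>> {"op": "move_arm", "data": {
  "dp": [
    [0, 0, -1.4],
    [0, 0, -2.9],
    [0, 0, -4.4],
    [0, 0, -5.9],
    [0, 0, -7.4]
  ],
  "roll": [0, 0, 0, 0, 0],
  "grip": [1, 0.5, 0, 0, 0]
}}

```text
t: 19.8
eef_pos: [0.4321, 0.0685, 0.3479]
ee_rot: [0.999, -0.039, 0.0, -0.0]
wrist_force: [0.4, 0.1, -0.0]
grip_width: 0.0123
```

>>> {"op": "move_arm", "data": {
  "dp": [
    [0, 0, -1.0],
    [0.8, -0.8, -1.4],
    [1.8, -1.8, -1.4],
    [2.7, -2.8, -1.4],
    [3.6, -3.8, -1.4]
  ],
  "roll": [0, 0, 0, 0, 0],
  "grip": [0, 0, 0, 0, 0]
}}

```text
t: 20.42
eef_pos: [0.5892, 0.2101, 0.4015]
ee_rot: [0.999, -0.039, -0.0, 0.0]
wrist_force: [-0.1, -0.4, 0.5]
grip_width: -0.0002
```

>>> {"op": "move_arm", "data": {
  "dp": [
    [0.5, -0.5, 0],
    [0.9, -0.94, 0],
    [0.9, -0.94, 0],
    [0.9, -0.94, 0]
  ],
  "roll": [0, 0, 0, 0],
  "grip": [0, 0, 0, 0]
}}

```text
t: 20.92
eef_pos: [0.6264, 0.2431, 0.4014]
ee_rot: [0.999, -0.039, -0.0, 0.0]
wrist_force: [0.0, -0.8, 0.1]
grip_width: -0.0002
```

```bash
python3 - <<'E'
from h import *
s=observe();print(s["eef_pos"],yaw(),s["wrist_force"],s["grip_width"])
im=read_camera("wrist");cv2.imwrite("pics/w8.png",im[:,:,::-1])
for l in("grip_bar","pivot"):
    for d in mark_of("wrist",l)[:2]:print(l,np.round(d["xyz"],3),round(d["score"],2),np.round(wproj(d["xyz"])))
b=[.6262,.2424,.318];print(np.round(wproj(b)),shift([*b[:2],.335]))
E
```

```text
[0.62636568 0.24307947 0.40142954] -4.490687543943748 [ 1.27257025e-04 -8.24149689e-01  6.11376860e-02] -0.00023360281010170302
grip_bar [0.624 0.24  0.315] 0.91 [277. 222.]
[280. 220.] [-0.    0.01  1.68]
```

View pics/w8.png

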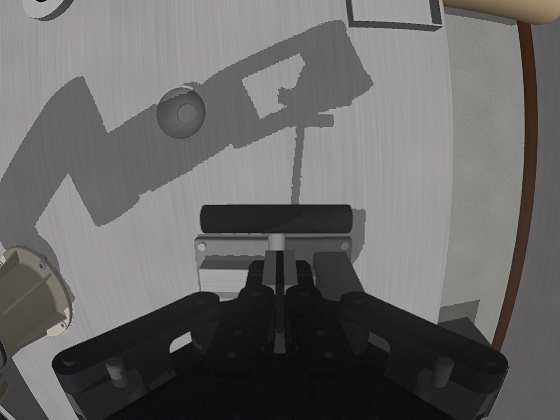

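Bar centre shows at (275,219) against a predicted (280,220), directly under the shut fingers. Pressing down along the bar's arc.

>>> {"op": "move_arm", "data": {
  "dp": [
    [0, 0, 0.6],
    [0, 0, 1.3],
    [0, 0, 1.65],
    [0, 0, 1.82],
    [0, -0.05, 1.9]
  ],
  "roll": [0, 0, 0, 0, 0],
  "grip": [0, 0, 0, 0, 0]
}}

```text
t: 21.7
eef_pos: [0.6273, 0.2454, 0.3266]
ee_rot: [0.999, -0.039, 0.0, -0.0]
wrist_force: [-1.6, -1.4, 3.1]
grip_width: -0.0004
```

>>> {"op": "move_arm", "data": {
  "dp": [
    [0, -0.15, 0.25],
    [0, -0.32, 0.56],
    [0, -0.45, 0.9],
    [0, -0.57, 1.26],
    [0, -0.64, 1.6]
  ],
  "roll": [0, 0, 0, 0, 0],
  "grip": [0, 0, 0, 0, 0]
}}

```text
t: 22.32
eef_pos: [0.6302, 0.2738, 0.2634]
ee_rot: [0.999, -0.039, 0.002, -0.002]
wrist_force: [-0.4, 5.6, 8.1]
grip_width: -0.0001
```

>>> {"op": "move_arm", "data": {
  "dp": [
    [0, -0.07, 0.39],
    [0, -0.08, 0.75],
    [0, -0.07, 1.1],
    [0, -0.03, 1.4],
    [0, 0.02, 1.65]
  ],
  "roll": [0, 0, 0, 0, 0],
  "grip": [0, 0, 0, 0, 0]
}}

```text
t: 22.95
eef_pos: [0.6308, 0.2731, 0.1978]
ee_rot: [0.999, -0.039, 0.002, -0.003]
wrist_force: [-1.0, 7.4, 10.2]
grip_width: -0.0003
```

>>> {"op": "move_arm", "data": {
  "dp": [
    [0, 0.02, 0.1],
    [0, 0.04, 0.2],
    [0, 0.04, 0.2]
  ],
  "roll": [0, 0, 0],
  "grip": [0, 0, 0]
}}

```text
t: 23.32
eef_pos: [0.6306, 0.2713, 0.1897]
ee_rot: [0.999, -0.039, 0.002, -0.002]
wrist_force: [0.8, 5.1, 7.1]
grip_width: -0.0003
```

>>> {"op": "move_arm", "data": {
  "dp": [
    [0, 0.01, 0.06],
    [0, 0.02, 0.1],
    [0, 0.02, 0.1]
  ],
  "roll": [0, 0, 0],
  "grip": [0, 0, 0]
}}

```text
t: 23.7
eef_pos: [0.6306, 0.2708, 0.1872]
ee_rot: [0.999, -0.039, 0.003, -0.003]
wrist_force: [-3.0, 5.8, 16.3]
grip_width: 0.0001
```

>>> {"op": "move_arm", "data": {
  "dp": [
    [0, 0.01, 0.04],
    [0, 0.01, 0.08],
    [0, 0.01, 0.08]
  ],
  "roll": [0, 0, 0],
  "grip": [0, 0, 0]
}}

```text
t: 24.08
eef_pos: [0.6308, 0.2708, 0.1869]
ee_rot: [0.999, -0.039, 0.003, -0.003]
wrist_force: [-9.5, 4.2, 35.0]
grip_width: 0.0
```

Stop reached: 35 N with no further travel. Easing the handle back up along the arc.

>>> {"op": "move_arm", "data": {
  "dp": [
    [0, -0.02, -0.2],
    [0, -0.06, -0.5],
    [0, -0.1, -0.85],
    [0, -0.12, -1.25],
    [0, -0.1, -1.65]
  ],
  "roll": [0, 0, 0, 0, 0],
  "grip": [0, 0, 0, 0, 0]
}}

```text
t: 24.7
eef_pos: [0.63, 0.2716, 0.248]
ee_rot: [0.999, -0.039, 0.001, -0.0]
wrist_force: [1.6, -2.3, 3.9]
grip_width: 0.0001
```

>>> {"op": "move_arm", "data": {
  "dp": [
    [0, 0.05, -0.4],
    [0, 0.15, -0.8],
    [0, 0.3, -1.2],
    [0, 0.45, -1.6],
    [0, 0.55, -1.9]
  ],
  "roll": [0, 0, 0, 0, 0],
  "grip": [0, 0, 0, 0, 0]
}}

```text
t: 25.32
eef_pos: [0.6273, 0.2491, 0.3235]
ee_rot: [0.999, -0.039, -0.0, -0.0]
wrist_force: [-0.2, -0.4, 0.7]
grip_width: -0.0002
```

>>> {"op": "move_arm", "data": {
  "dp": [
    [0, 0, -0.4],
    [0, 0, -1.0],
    [0, 0, -2.0],
    [0, 0, -2.5],
    [0, 0, -2.5]
  ],
  "roll": [0, 0, 0, 0, 0],
  "grip": [0, 0, 0, 0, 0]
}}

```text
t: 25.95
eef_pos: [0.6278, 0.2501, 0.4244]
ee_rot: [0.999, -0.039, 0.001, -0.001]
wrist_force: [-0.2, -0.4, -0.6]
grip_width: 0.0001
```

```bash
python3 - <<'E'
from h import *
s=observe();print(s["t"],s["eef_pos"],s["wrist_force"])
for c in("side","top"):
    b=read_camera(c)[:,:,::-1];cv2.imwrite(f"pics/end_{c}.png",b)
    for l in("jar","ram_foot","grip_bar","bottle","tall_jar","beaker","bowl"):
        for d in mark_of(c,l)[:2]:print(c,l,np.round(d["xyz"],3),round(d["score"],2))
a=cv2.imread("pics/l_side_18.5.png",0);b=cv2.imread("pics/end_side.png",0)
for u in(299,301):
  print(u,"before",a[186:222,u].tolist());print(u,"after ",b[186:222,u].tolist())
for z in(.048,.053,.055):print(z,P("side",[.6115,.053,.06+z]),P("side",[.6115-.026,.053,.06+z]))
E
```

```text
25.95 [0.62782214 0.25006958 0.4244294 ] [-0.21347444 -0.40661042 -0.64628225]
side jar [ 0.466 -0.492 -0.001] 0.91
side jar [0.61  0.051 0.056] 0.83
side ram_foot [0.609 0.053 0.131] 0.4
side grip_bar [0.624 0.243 0.318] 0.81
side bottle [ 0.411 -0.312 -0.002] 0.93
side tall_jar [ 0.571 -0.258  0.003] 0.88
side beaker [ 0.545 -0.056  0.002] 0.87
side bowl [0.48  0.339 0.004] 0.71
top jar [ 0.465 -0.49   0.001] 0.81
top jar [ 0.624 -0.404  0.   ] 0.67
top grip_bar [0.627 0.238 0.316] 0.55
top grip_bar [ 0.544 -0.056 -0.   ] 0.41
top tall_jar [ 0.57  -0.255  0.001] 0.61
top beaker [ 0.545 -0.058  0.002] 0.87
299 before [85, 90, 87, 85, 85, 84, 91, 93, 96, 96, 88, 114, 136, 144, 140, 147, 178, 208, 149, 100, 134, 179, 155, 147, 147, 139, 139, 140, 144, 152, 136, 101, 92, 106, 110, 105]
299 after  [83, 91, 90, 85, 83, 81, 84, 89, 94, 91, 89, 112, 131, 141, 139, 137, 139, 138, 162, 188, 158, 156, 144, 139, 140, 139, 144, 139, 144, 145, 136, 105, 93, 105, 106, 107]
301 before [91, 94, 90, 93, 89, 86, 89, 91, 97, 99, 87, 111, 138, 141, 139, 145, 182, 211, 152, 107, 145, 196, 164, 140, 142, 146, 142, 144, 142, 141, 125, 94, 91, 97, 109, 107]
301 after  [84, 92, 92, 84, 89, 87, 87, 89, 96, 94, 85, 105, 139, 142, 135, 137, 135, 148, 182, 194, 164, 159, 146, 140, 138, 142, 140, 138, 140, 138, 125, 95, 85, 92, 102, 105]
0.048 (np.float64(300.9540709168612), np.float64(200.44834403295633)) (np.float64(293.3309688195163), np.float64(201.31852620911616))
0.053 (np.float64(300.9698946716188), np.float64(199.21018868149156)) (np.float64(293.33381239743056), np.float64(200.07895150839704))
0.055 (np.float64(300.9762392800672), np.float64(198.71374450476898)) (np.float64(293.33495254966374), np.float64(199.58193545827592))
```

The dark gap under the lid (row 205) has gone, the handle is back up and nothing else has moved. Handing in.

```bash
python3 -c "
from bench import *
print(finish_job())"
```

```text
the job is handed in; nothing more can be done
None
```

The white jar is capped and standing upright under the ram, and the job is handed in at about 26 s of the 64 s allowed.

**What I did:**
- I gripped the jar by its body and set it on the track at the load point.
- I slid it to the vee stop, first with the flat back of the open finger, then for the last stretch with the finger's knuckle set lower.
- I pressed the handle bar down with the shut gripper until it hit its stop, eased it back up to rest, and moved clear.

**Last checks:**
- **Lid:** the dark gap under it is gone in the side camera, where it was clear before pressing.
- **Jar:** the side camera puts it at (0.610, 0.051), against an estimated seat at (0.6115, 0.053). The top camera could not find it under the press head.
- **Handle:** the bar is back at its rest position, z about 0.318.
- **Bystanders:** all four read within 4 mm of where they started in the side camera. The top camera did not report the bottle or the bowl in this last look.
- **Gripper:** the wrist force was near zero, so it was touching nothing.

**Rough spots:**
- A sideways force of about 9 N showed as I lifted off at the load point. It may have been a light brush on the press head.
- The jar met the vee stop at about 12 N.
- The handle met its stop at 35 N, pressed with the fingertips. That is close to the 40 N limit, which applies to the gripper's body.

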